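Mount a lettering blank in the carving easel

ROBOT

A 6-joint arm with a two-finger parallel gripper is mounted at the origin on the work surface. World frame = base frame: x ahead of the robot, y to its left, z up, the work surface at z = 0. Lengths are in mm, angles in rad, forces in N, time in s.
With the tool pointing down it reaches from about 325 to 775 mm from the base axis. Payload 5.5 kg.
Tool frame: the origin (TCP) lies midway between the tips of the shut fingers; the grasp point (between the pads) lies 19 mm behind it (env.grip_depth is the distance from the TCP to the grasp point, in mm); z points along the fingers, y is the line along which they close (so a half turn about z gives the same grasp; the last joint's range is limited). The gripper opens to 85 mm and grips with 20 to 120 N. Pads are 22 mm wide; open, the fingers measure 114 mm over their backs; the gripper's body (76 mm by 85 mm) begins 54 mm behind the grasp point. The pads swing forward as they close: fully open they stand 13 mm farther back than shut.
Start: joints at [1.133, 0.091, 1.231, -0, 1.82, -0.057], TCP at [223.003, 557.033, 231.275] pointing down, gripper open.
Joint ranges: [-2.87, 2.87], [-0.86, 2.18], [0.17, 2.46], [-1.51, 4.65], [0.06, 2.69], [-2.65, 2.65]. Speed limits (rad/s): [2.57, 2.57, 3.01, 3.14, 3.14, 3.14].

INTERFACE

Orientations are given as a unit quaternion [w, x, y, z].
In Python, from workcell import env, cams gives the robot as it stands.
- The arm moves only by the tool drive_tool, never from a script. Its argument "increments" is a list that holds one entry, the list of rows, each a list of 7 numbers: the shift along the tool's x, y, z in mm, then the turn, a rotation vector about the tool's x, y, z in degrees, then the opening, from 0 (shut) to 1 (fully open). In form: [[[tx, ty, tz, ax, ay, az, gripper], ...]]. A call has 1 to 5 rows; each row shifts and turns the commanded pose from where the row before left it, along the tool's axes as they then stand; what a row does not reach is not made up. A row lasts 1/10 s, in which the tool goes at most 50 mm and 8.59 degrees, less where a joint would pass 70% of its speed; a pose out of reach is approached as far as the arm can. A call is refused whole if a number of a shift passes 50 or a number of a turn 8.59, either way. A call with a gripper value outside its range is refused whole. The fingers move at their own pace and stop on an object; "squeeze" is the grip in N (left out, the last holds). Time passes only in rows, so rows that do not move let the fingers close. It gives the time, the measured TCP pose, the force, the opening and the grip force at its end, in the units of the state.
- env.sense(): the state, without advancing time (a new reading comes with each control period).
- cams.grab_frame(name): name is "scene" or "top" or "wrist"; returns the picture (480x640x3 uint8, red, green, blue); there is no depth.
- cams.camera_model(name): a dict with "K" (3x3 intrinsics, pixels), "pose" (4x4, takes a point from camera to world coordinates). Camera axes: x right, y down, z forward; pixel columns grow to the right and rows downward; lengths in mm; the calibration is good to about 2 mm. A picture is of the moment at which its call begins: read the wrist's pose just before it. camera_model takes no time and is no camera call; for the wrist camera it gives the pose at the moment of the call.
- env.close_job(): hands the job in; it is judged then, once.
The state is a dict: "clock": time; "joints": joint angles; "joint_vel": joint speeds; "tau": joint torques, N m; "position": TCP position; "tcp_rot": TCP orientation; "ft_force": force on the tool from outside, world axes, zero at the start; "moment": the same for the moment, N m; "gripper_width": finger opening in mm; "grip_force": force on a finger pad.
Only numpy, scipy, OpenCV 4.12 (cv2) and the standard library are available. Lean on these libraries where they do the work, as an engineer would, in place of code of your own. Each camera call takes 0.05 s, during which the arm holds its last target. There are 200 camera calls.

TASK

Swing the easel's wooden catch out of the way, take the large square-cornered blank from the rack and slide it down both grooves of the leaning easel until it sits fully home on the sill, lowering it rather than letting it drop. Then turn the catch fully across over its top edge to lock it in. Leave the other two blanks and everything else on the bench where they are.

Things in the scene. Friction and masses are not known exactly. Their poses are not given: they have to be found in the camera images.
- panel: The blank to mount: a plain pale wood board with four square corners, the largest of the three in the rack, 16 mm thick (its x), 130 mm wide (its y), 150 mm tall (its z). Origin: centre of its lower edge face. Front and back are alike; either may face either way in the easel. It starts upright, resting in a 19 mm wide, 30 mm deep groove of the rack.
- arched: Another blank in the rack, same wood, 16 mm thick (x), 130 mm wide (y), 150 mm tall (z) with a half-round top. Origin: centre of its lower edge. Stays there.
- small: Third blank in the rack, same wood, square-cornered but smaller: 16 (x) x 100 (y) x 115 mm tall (z). Origin: centre of its lower edge. Stays there.
- rack: Fixed plywood toast-rack block 170 (x) x 110 (y) x 42 mm tall with three grooves along its y, at x = -58, 0 and +58 mm, floors 12 mm above the bench; which blank is in which groove varies. Origin: centre of its underside.
- easel: Fixed letter-cutting easel: plywood base 200 (x, from -90 to +110) x 190 (y) x 18 mm, carrying a dark grooved frame that leans 30 degrees from vertical towards the easel's -x. Origin: on the bench, below the middle of a mounted blank. The rack and easel may be on either side of the bench.
- seat (a point): Middle of the top of the frame's sill, where the centre of the blank's lower edge must rest. Axes: z up along the grooves (30 degrees from vertical), y across the frame, x square to it, away from the robot and upward. Stiles: z 0 to 150 mm, y +-54 to +-88. Grooves open at the top, 19 mm wide (x +-9.5), bottoms at y +-66.5; lips 8 mm thick over y +-54 to +-66.5, open between them.
- pivot (a point): Point on the catch's hinge axis, on top of the +y stile, at (0, 77, 150) mm in the seat frame. The hinge axis is parallel to seat z.
- catch_peg (a point): On the axis of the catch's upright round peg, at the height to grip it: 50 mm from the hinge axis, 190 mm up seat z. The peg is 16 mm in diameter, parallel to seat z, from z = 164 to 206 mm; it stands on the catch's flat arm (14 mm wide, 56 mm long, z = 154 to 164 mm).
- catch (a joint): Angle (rad) of the wooden turn catch; it stays where left. 0: open, the arm pointing to seat +x (10 degrees outward), clear of the slot. 1.745 (stop): closed, the arm pointing to seat -y over the blank's top edge. The peg is at seat x = 50 sin(1.745 - q), y = 77 - 50 cos(1.745 - q) mm. It clears the grooves below about 0.6.
- mallet: Turned wooden carver's mallet standing on its head, 76 mm in diameter, 190 mm tall. Origin: centre of its underside. Leave.
- tape: Roll of paper tape lying flat, 96 mm in diameter, 24 mm high. Origin: centre of its underside. Leave.
- glue: White glue bottle, 56 mm in diameter, 150 mm tall. Origin: centre of its underside. Leave.
- wax: Amber wax jar, 76 mm in diameter, 70 mm tall. Origin: centre of its underside. Leave.
- gouge_a: Gouge lying on the bench at the left, 200 mm long (x), 22 mm high. Origin: under its middle. Leave.
- gouge_b: Gouge lying on the bench at the right, 200 mm long (x), 22 mm high. Origin: under its middle. Leave.
There are look-alikes about, which are no part of the job. What is shaped like the panel but pink or red is not meant.

How it is judged (in metres and radians):
On the way, in this order (a step that is already met when the one before it is completed fails the run):
1. the catch is swung clear of the grooves (below 0.7 rad) (value of joint catch below 0.7 rad), for 0.1 s.
2. the square-cornered blank sits home in both grooves (z of panel in the frame of seat between -0.004 and 0.0035 m and x of panel in the frame of seat between -0.005 and 0.005 m and y of panel in the frame of seat between -0.005 and 0.005 m and angle between the z axis of panel and the z axis of seat, either way round below 0.06 rad and angle between the x axis of panel and the x axis of seat, either way round below 0.08 rad), for 0.2 s.
3. the catch is turned across over the blank (above 1.45 rad) (value of joint catch above 1.45 rad), for 0.2 s.
At the end, for the whole second after the job is handed in: The blank's foot is within 3.5 mm of the sill along the grooves, within 5 mm of the seat across them, parallel to the frame (0.06 rad, 0.08 in twist), at rest; catch above 1.45 rad; the other blanks within 30 mm and mallet, tape, glue, wax and gouges within 40 mm of their starts (all of step 2 and value of joint catch above 1.45 rad and linear speed of panel below 0.02 m/s and velocity of joint catch below 0.1 rad/s and distance of each of mallet, tape, glue, wax, gouge_a, gouge_b from where it was at the start of the episode below 0.04 m and distance of each of arched, small from where it was at the start of the episode below 0.03 m); the robot touches nothing.
It fails at once if the blank is let drop in the grooves (faster than 0.4 m/s) (linear speed of panel above 0.4 m/s and z of panel in the frame of seat between -0.02 and 0.12 m and x of panel in the frame of seat between -0.02 and 0.02 m and y of panel in the frame of seat between -0.02 and 0.02 m).
It fails at once if another thing on the bench is pushed away (blanks 30 mm, others 40 mm) (distance of any of mallet, tape, glue, wax, gouge_a, gouge_b from where it was at the start of the episode above 0.04 m or distance of any of arched, small from where it was at the start of the episode above 0.03 m).
It fails at once if the mallet or the glue bottle is knocked over (angle between any of mallet, glue's own z axis and vertical above 0.5 rad).
It also fails if it takes over 72 s, if anything falls off the work surface, if the arm or the gripper's body presses on something with over 40 N, if the wrist force passes 120 N, or if a joint passes its speed limit or range.

## Working session

There is one attempt and no reset: what is moved stays moved. The work goes in short steps, Python scripts to look and compute and a tool call to move; the robot and the scene stay as the last step left them, time stands still between calls to the robot, and variables do not carry over. Pictures are saved under pics/ and viewed, at most 10 in all, crops included, and the job is handed in when it is done.

Besides the shell and the picture viewer there is one more tool, called as name(argument=value, ...), one argument or row to a line, values as JSON. drive_tool: Moves the arm, as the interface text tells. Its arguments: {"type":"object","properties":{"increments":{"type":"array"},"squeeze":{"type":"number"}},"required":["increments"]}

```bash
mkdir -p pics; ls
python3 - <<'E'
from workcell import env,cams
import cv2,numpy as np
for n in("scene","top"):
    im=cams.grab_frame(n); cv2.imwrite(f"pics/{n}0.png",im[:,:,::-1]); m=cams.camera_model(n); print(n,np.round(m["K"],1).tolist(),np.round(m["pose"],3).tolist())
s=env.sense();print(s["position"],s["tcp_rot"],s["clock"])
print(np.round(cams.camera_model("wrist")["pose"],3).tolist())
E
```

```text
pics
scene [[606.4, 0.0, 316.4], [0.0, 606.4, 242.1], [0.0, 0.0, 1.0]] [[-0.711, 0.606, -0.358, 1181.36], [0.703, 0.618, -0.352, 567.921], [0.008, -0.502, -0.865, 1559.135], [0.0, 0.0, 0.0, 1.0]]
top [[590.8, 0.0, 331.2], [0.0, 590.8, 242.8], [0.0, 0.0, 1.0]] [[0.02, -0.994, 0.104, 439.317], [-1.0, -0.02, -0.0, 21.375], [0.002, -0.104, -0.995, 1689.395], [0.0, 0.0, 0.0, 1.0]]
[222.87160244 556.78973944 230.22400227] [-2.36264855e-04  1.89251829e-01  9.81928158e-01 -8.84264641e-04] 0.1
[[0.371, 0.884, 0.284, 150.227], [0.929, -0.353, -0.114, 586.532], [-0.001, 0.306, -0.952, 372.921], [0.0, 0.0, 0.0, 1.0]]
```

View pics/scene0.png

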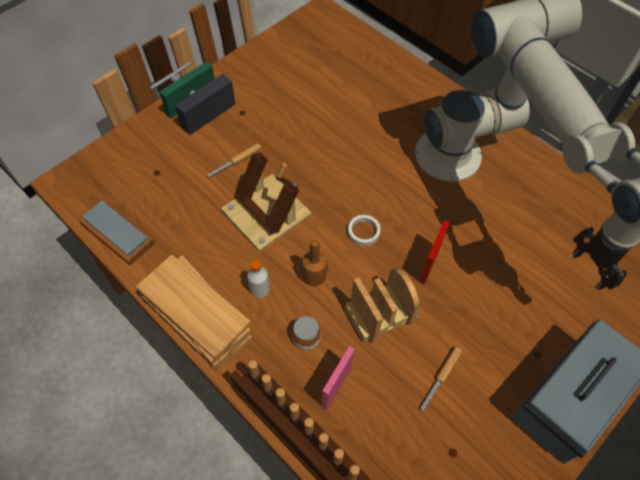

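View pics/top0.png

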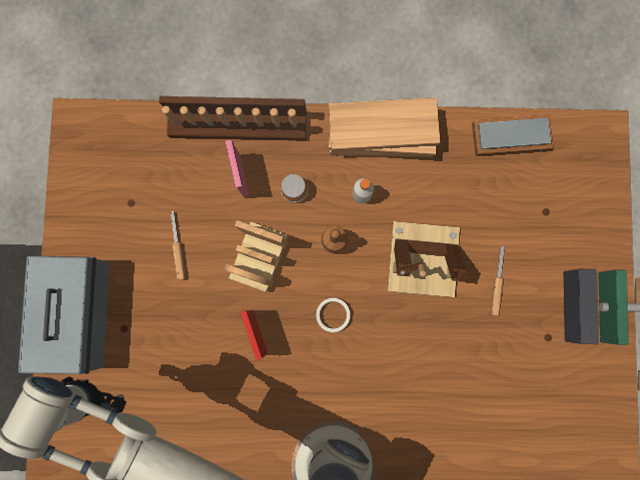

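The top view shows the rack at (258,256), the easel at (425,258), the mallet at (334,240) and the tape at (333,315). Next I'll enlarge the rack and easel in both views.

Run:
```python
import cv2,numpy as np
t=cv2.imread("pics/top0.png");s=cv2.imread("pics/scene0.png")
c=lambda im,x,y:cv2.resize(im[y:y+75,x:x+100],None,fx=4,fy=4,interpolation=cv2.INTER_CUBIC)
a=np.vstack([np.hstack([c(t,210,218),c(t,380,222)]),np.hstack([c(s,335,265),c(s,220,150)])])
s2=s[150:250,215:315]
cv2.imwrite("pics/m.png",np.clip(a*1.4,0,255).astype('uint8'))
```

```text
(no output)
```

View pics/m.png

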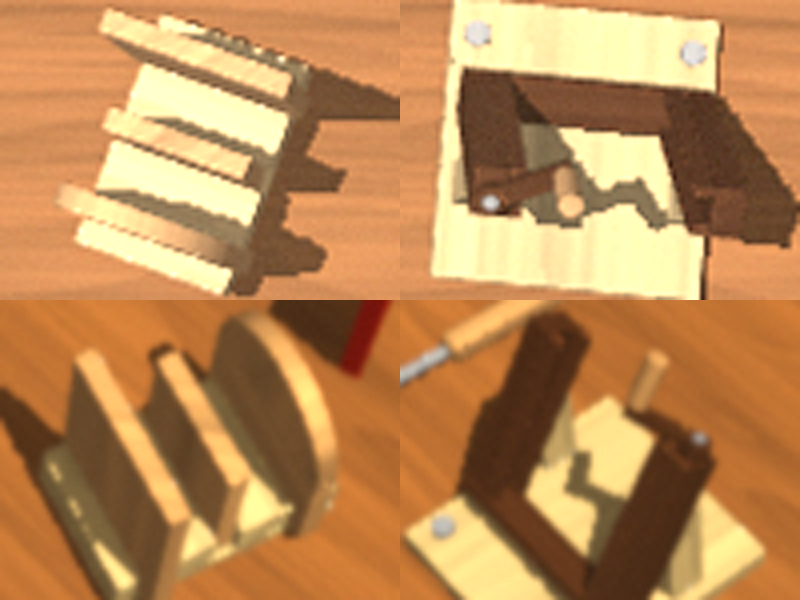

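```bash
cat > h.py <<'E'
from workcell import env,cams
import cv2,numpy as np
from scipy.spatial.transform import Rotation as R
def ray(m,uv):
    K=np.array(m["K"]);P=np.array(m["pose"]);d=P[:3,:3]@np.linalg.inv(K)@np.array([uv[0],uv[1],1.]);return P[:3,3],d/np.linalg.norm(d)
def plane(m,uv,z):
    o,d=ray(m,uv);return o+d*(z-o[2])/d[2]
def tri(rs):
    A=0;b=0
    for o,d in rs:
        M=np.eye(3)-np.outer(d,d);A=A+M;b=b+M@o
    p=np.linalg.solve(A,b);return p,[round(float(np.linalg.norm(np.cross(p-o,d))),2) for o,d in rs]
def tool():
    s=env.sense();q=s["tcp_rot"];return np.array(s["position"]),R.from_quat([q[1],q[2],q[3],q[0]]).as_matrix()
def shift(target,Rt=None):
    p,Rm=tool();print("shift",np.round(Rm.T@(np.array(target)-p),1),"turn",None if Rt is None else np.round(np.degrees(R.from_matrix(Rm.T@Rt).as_rotvec()),2))
E
python3 - <<'E'
from h import *
T=cams.camera_model("top");S=cams.camera_model("scene")
p1=lambda u,v:((u+.5)/4-.5+210,(v+.5)/4-.5+218)
p2=lambda u,v:((u-400+.5)/4-.5+380,(v+.5)/4-.5+222)
p4=lambda u,v:((u-400+.5)/4-.5+220,(v-300+.5)/4-.5+150)
p3=lambda u,v:((u+.5)/4-.5+335,(v-300+.5)/4-.5+265)
B=np.array([plane(T,p2(*c),18) for c in[(453,0),(720,22),(432,275),(703,300)]]);print("base",B.round(1),"ctr",B.mean(0).round(1),[round(np.linalg.norm(B[i]-B[j])) for i,j in((0,1),(2,3),(0,2),(1,3))])
for a in((453,0),(432,275)),((720,22),(703,300)): d=plane(T,p2(*a[0]),18)-plane(T,p2(*a[1]),18);print("yaw",np.degrees(np.arctan2(d[1],d[0])))
for n,c in(("panL",(103,18)),("panR",(293,83)),("smL",(108,117)),("smR",(250,168)),("arL",(60,195)),("arR",(240,255))):print(n,plane(T,p1(*c),162 if n[0]!='s' else 127).round(1))
print("hinge",tri([ray(T,p2(491,202)),ray(S,p4(700,438))]))
print("pegtop",tri([ray(T,p2(572,207)),ray(S,p4(657,355))]))
print("cam in tool",(tool()[1].T@(np.array(cams.camera_model("wrist")["pose"])[:3,3]-tool()[0])).round(1))
E
```

```text
base [[ 677.8 -153.9   18. ]
 [ 665.9 -344.5   18. ]
 [ 481.8 -140.9   18. ]
 [ 468.1 -332.1   18. ]] ctr [ 573.4 -242.8   18. ] [191, 192, 196, 198]
yaw -3.79286453937234
yaw -3.6057307570615262
panL [647.6 272.  162. ]
panR [607.5 146.9 162. ]
smL [586.1 271.9 127. ]
smR [554.1 176.7 127. ]
arL [531.5 295.5 162. ]
arR [495.2 177.9 162. ]
hinge (array([ 525.61642065, -162.91550819,  187.34699237]), [1.78, 1.78])
pegtop (array([ 521.22210208, -207.49494535,  235.11317137]), [2.39, 2.39])
cam in tool [  78.5    0.4 -142.7]
```

```bash
cat >> h.py <<'E'
def rot(yx): # upright tool down, tool y along world yaw yx (deg)
    a=np.radians(yx);y=np.array([np.cos(a),np.sin(a),0]);z=np.array([0,0,-1.]);return np.stack([np.cross(y,z),y,z],1)
def seatR(yaw=-3.7):
    return R.from_euler('z',yaw,degrees=True).as_matrix()@R.from_euler('y',-30,degrees=True).as_matrix()
def toolseat(yaw=-3.7,phi=0): # tool z=-seat z, tool y = seat x turned by phi about seat z
    return seatR(yaw)@R.from_euler('z',phi,degrees=True).as_matrix()@np.array([[0,1,0],[1,0,0],[0,0,-1.]])
def plan(target,Rt,n,start=None):
    p,Rm=start or tool();t=np.array(target,float)
    rv=R.from_matrix(Rm.T@Rt).as_rotvec()
    for i in range(n):
        d=Rm.T@(t-p)/(n-i);w=R.from_matrix(Rm.T@Rt).as_rotvec()/(n-i)
        d=d.round(0 if i<n-1 else 1);w=np.degrees(w).round(1);print([*d.tolist(),*w.tolist()])
        p=p+Rm@d;Rm=Rm@R.from_rotvec(np.radians(w)).as_matrix()
E
python3 -c "
from h import *
plan([620,209,320],rot(-17.8),13)"
```

```text
[-38.0, -13.0, -7.0, -0.0, 0.0, 6.6]
[-40.0, -9.0, -7.0, -0.0, 0.0, 6.6]
[-40.0, -4.0, -7.0, -0.0, 0.0, 6.6]
[-41.0, 0.0, -7.0, -0.0, 0.0, 6.6]
[-40.0, 5.0, -7.0, -0.0, 0.0, 6.6]
[-40.0, 9.0, -7.0, -0.0, 0.0, 6.6]
[-38.0, 14.0, -7.0, -0.0, 0.0, 6.6]
[-36.0, 18.0, -7.0, -0.0, 0.0, 6.6]
[-34.0, 22.0, -7.0, -0.0, 0.0, 6.6]
[-31.0, 26.0, -7.0, -0.0, 0.0, 6.6]
[-28.0, 30.0, -7.0, -0.0, 0.0, 6.7]
[-24.0, 33.0, -6.0, -0.0, 0.1, 6.6]
[-20.6, 35.1, -6.6, -0.0, 0.0, 6.7]
```

drive_tool(
  increments=[
    [[-38,-13,-7,0,0,6.6,1],[-40,-9,-7,0,0,6.6,1],[-40,-4,-7,0,0,6.6,1],[-41,0,-7,0,0,6.6,1],[-40,5,-7,0,0,6.6,1]],
  ],
)

```text
clock: 0.6
position: [376.7, 422.6, 266.0]
tcp_rot: [-0.0, 0.462, 0.887, -0.0]
ft_force: [0.6, 1.0, -0.1]
gripper_width: 85.4
grip_force: 0.0
```

drive_tool(
  increments=[
    [[-40,9,-7,0,0,6.6,1],[-38,14,-7,0,0,6.6,1],[-36,18,-7,0,0,6.6,1],[-34,22,-7,0,0,6.6,1],[-31,26,-7,0,0,6.6,1]],
  ],
)

```text
clock: 1.1
position: [528.5, 288.2, 301.0]
tcp_rot: [-0.0, 0.695, 0.719, -0.0]
ft_force: [-0.2, 0.3, 0.4]
gripper_width: 85.5
grip_force: 0.0
```

drive_tool(
  increments=[
    [[-28,30,-7,0,0,6.7,1],[-24,33,-6,0,0,6.6,1],[-21,35,-7,0,0,6.7,1],[0,0,0,0,0,0,1],[0,0,0,0,0,0,1]],
  ],
)

```text
clock: 1.6
position: [620.4, 208.1, 320.0]
tcp_rot: [-0.001, 0.808, 0.589, -0.001]
ft_force: [0.2, 0.7, -0.1]
gripper_width: 85.9
grip_force: 0.0
```

Run:
```python
from h import *
p,r=tool();print(p.round(1),r.round(3).tolist(),env.sense()["joints"],env.sense()["ft_force"])
m=cams.camera_model("wrist");im=cams.grab_frame("wrist")
cv2.imwrite("pics/w1.png",im[:,:,::-1]);np.save("w1.npy",np.array(m["pose"]));np.save("K.npy",np.array(m["K"]));print(m)
```

```text
[620.4 208.1 320. ] [[0.307, 0.952, -0.002], [0.952, -0.307, -0.0], [-0.001, -0.002, -1.0]] [2.71456830e-01 2.89990428e-01 8.47614550e-01 3.84471257e-04
 2.00597297e+00 5.83262644e-01] [ 0.20469931  0.73390441 -0.14070629]
{'K': array([[415.56421077,   0.        , 317.88259779],
       [  0.        , 415.56421077, 237.33826974],
       [  0.        ,   0.        ,   1.        ]]), 'pose': array([[ 9.51961990e-01, -2.90963389e-01, -9.54393819e-02,
         6.44689475e+02],
       [-3.06210119e-01, -9.06492545e-01, -2.90700237e-01,
         2.83085955e+02],
       [-1.93196194e-03,  3.05960081e-01, -9.52042382e-01,
         4.62642120e+02],
       [ 0.00000000e+00,  0.00000000e+00,  0.00000000e+00,
         1.00000000e+00]])}
```

View pics/w1.png

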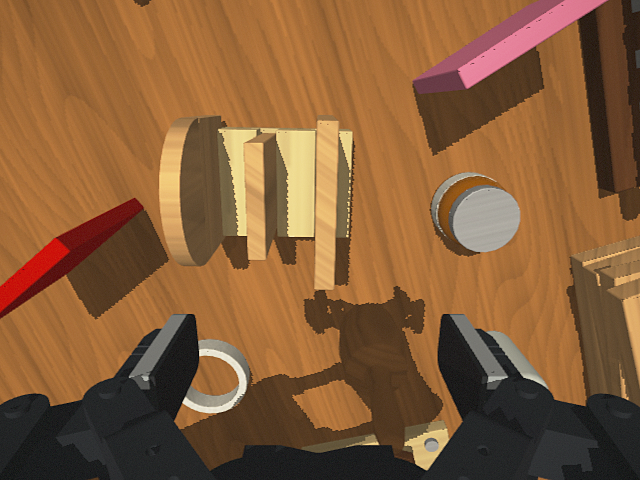

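The wrist view shows the panel's top face at columns 315–338 and rows 120–290, with the small blank at (258,195) and the arched blank at (190,190). I'll refine the panel's top face with a mask.

Run:
```python
from h import *
im=cv2.imread("pics/w1.png");m={"K":np.load("K.npy"),"pose":np.load("w1.npy")}
for c in[(317,121),(338,121),(315,289.5),(334,290)]:print(plane(m,c,162).round(1))
g=cv2.GaussianBlur(cv2.cvtColor(im,cv2.COLOR_BGR2GRAY),(3,3),0).astype(float)
L=[];Rr=[]
for v in range(140,280,20):
    r=g[v,300:352];d=np.diff(r);print(v,r[8:46:1].astype(int).tolist())
```

```text
[640.1 272.6 162. ]
[654.  268.1 162. ]
[599.1 150.7 162. ]
[613.3 145.7 162. ]
140 [211, 210, 209, 208, 208, 208, 189, 153, 148, 176, 195, 199, 197, 194, 191, 188, 184, 182, 179, 177, 176, 178, 181, 185, 188, 190, 189, 188, 186, 165, 125, 100, 126, 180, 210, 212, 210, 210]
160 [210, 209, 208, 206, 208, 204, 169, 132, 141, 169, 182, 186, 189, 190, 190, 190, 190, 189, 189, 189, 189, 189, 188, 188, 190, 193, 195, 195, 187, 161, 127, 106, 102, 104, 105, 104, 102, 102]
180 [209, 208, 207, 205, 206, 197, 154, 121, 144, 179, 188, 188, 187, 186, 185, 185, 186, 186, 186, 185, 183, 181, 180, 179, 178, 178, 180, 179, 163, 128, 104, 102, 105, 105, 105, 105, 106, 106]
200 [207, 205, 204, 206, 210, 196, 155, 136, 162, 187, 192, 190, 189, 187, 186, 185, 183, 182, 181, 181, 181, 183, 185, 188, 191, 195, 196, 179, 144, 113, 103, 104, 105, 105, 105, 106, 105, 105]
220 [205, 203, 203, 205, 208, 190, 153, 144, 162, 174, 176, 177, 178, 181, 185, 190, 194, 197, 197, 197, 197, 196, 196, 195, 194, 194, 191, 168, 128, 101, 98, 101, 104, 106, 106, 106, 105, 102]
240 [88, 103, 106, 88, 78, 79, 96, 142, 180, 190, 189, 188, 186, 185, 183, 182, 181, 182, 183, 183, 182, 181, 181, 181, 183, 184, 165, 115, 71, 60, 63, 65, 66, 65, 63, 63, 63, 64]
260 [121, 123, 123, 123, 123, 122, 132, 157, 181, 188, 189, 189, 188, 186, 184, 182, 180, 178, 176, 175, 175, 175, 176, 179, 181, 174, 147, 102, 70, 64, 67, 67, 66, 64, 62, 63, 65, 66]
```

```bash
cat >> h.py <<'E'
YAW=-3.7; SEAT=np.array([563.4,-242.2,50.])+37.5*np.array([.9979,-.0645,0])
def s2w(p,yaw=None):return SEAT+seatR(YAW if yaw is None else yaw)@np.array(p,float)
E
python3 -c "
from h import *
print(s2w([24,32,300]))
plan(s2w([10,32,300]),toolseat(phi=-20),12)"
```

```text
[ 473.94022775 -204.34688282  321.80762114]
[-37.0, -2.0, 0.0, -2.4, 0.7, 0.5]
[-37.0, -2.0, 0.0, -2.4, 0.7, 0.5]
[-37.0, -1.0, -1.0, -2.4, 0.7, 0.5]
[-37.0, -1.0, -1.0, -2.4, 0.7, 0.5]
[-37.0, -1.0, -1.0, -2.4, 0.8, 0.5]
[-37.0, -0.0, -2.0, -2.4, 0.7, 0.5]
[-37.0, 0.0, -2.0, -2.4, 0.8, 0.5]
[-36.0, 1.0, -3.0, -2.4, 0.7, 0.5]
[-36.0, 1.0, -3.0, -2.4, 0.8, 0.5]
[-36.0, 1.0, -4.0, -2.4, 0.7, 0.4]
[-37.0, 2.0, -5.0, -2.4, 0.8, 0.5]
[-36.2, 2.4, -4.5, -2.4, 0.7, 0.4]
```

drive_tool(
  increments=[
    [[-37,-2,0,-2.4,0.7,0.5,1],[-37,-2,0,-2.4,0.7,0.5,1],[-37,-1,-1,-2.4,0.7,0.5,1],[-37,-1,-1,-2.4,0.7,0.5,1],[-37,-1,-1,-2.4,0.8,0.5,1]],
  ],
)

```text
clock: 2.15
position: [552.0, 36.4, 319.3]
tcp_rot: [0.067, 0.815, 0.569, 0.088]
ft_force: [-0.0, -0.1, 0.3]
gripper_width: 85.5
grip_force: 0.0
```

drive_tool(
  increments=[
    [[-37,0,-2,-2.4,0.7,0.5,1],[-37,0,-2,-2.4,0.8,0.5,1],[-36,1,-3,-2.4,0.7,0.5,1],[-36,1,-3,-2.4,0.8,0.5,1],[-36,1,-4,-2.4,0.7,0.4,1]],
  ],
)

```text
clock: 2.65
position: [487.4, -133.9, 315.9]
tcp_rot: [0.132, 0.812, 0.542, 0.174]
ft_force: [-0.2, -1.4, 0.6]
gripper_width: 85.4
grip_force: 0.0
```

drive_tool(
  increments=[
    [[-37,2,-5,-2.4,0.8,0.5,1],[-36,2,-5,-2.4,0.7,0.4,1],[0,0,0,0,0,0,1],[0,0,0,0,0,0,1]],
  ],
)

```text
clock: 3.05
position: [460.6, -202.8, 315.5]
tcp_rot: [0.156, 0.809, 0.528, 0.208]
ft_force: [-0.3, -0.5, 0.4]
gripper_width: 85.6
grip_force: 0.0
```

Run:
```python
from h import *
p,r=tool();print(p.round(1),np.round(env.sense()["joints"],2))
m=cams.camera_model("wrist");im=cams.grab_frame("wrist")
cv2.imwrite("pics/w2.png",im[:,:,::-1]);np.save("w2.npy",np.array(m["pose"]))
print(R.from_matrix(toolseat(phi=-20).T@r).as_rotvec(degrees=True))
```

```text
[ 460.6 -202.8  315.5] [-0.68 -0.58  1.73  0.29  1.55 -0.21]
[-0.13839647 -0.04110277  0.04417011]
```

View pics/w2.png

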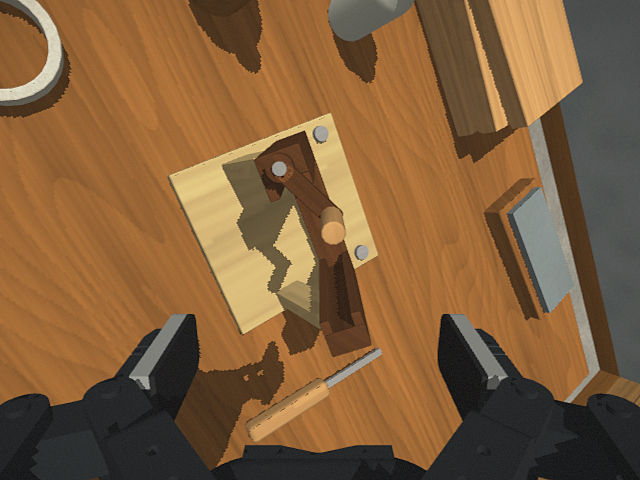

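The view shows the hinge screw at (279,169), the peg top at (333,231), and the base corners at (170,177), (331,114), (378,256) and (241,333). The −y stile top is near (350,338).

Run:
```python
from h import *
W={"K":np.load("K.npy"),"pose":np.load("w2.npy")};T=cams.camera_model("top");S=cams.camera_model("scene")
p2=lambda u,v:((u-400+.5)/4-.5+380,(v+.5)/4-.5+222)
p4=lambda u,v:((u-400+.5)/4-.5+220,(v-300+.5)/4-.5+150)
B=np.array([plane(W,c,18) for c in[(331,114),(378,256),(170,177),(241,333)]]);print(B.round(1),B.mean(0))
for i,j in((0,1),(2,3),(0,2),(1,3)):d=B[i]-B[j];print(np.linalg.norm(d).round(1),np.degrees(np.arctan2(d[1],d[0])).round(2))
for n,a,b,c in(("hinge",(279,169),(491,202),(700,438)),("peg",(333,231),(572,207),(657,355))):
    for rs in([ray(W,a),ray(T,p2(*b)),ray(S,p4(*c))],[ray(W,a),ray(T,p2(*b))],[ray(W,a),ray(S,p4(*c))]):
        q,e=tri(rs);print(n,q.round(1),e,(seatR().T@(q-SEAT)).round(1))
im=cv2.imread("pics/w2.png")[95:370,150:400]
cv2.imwrite("pics/w2c.png",cv2.resize(np.clip(im*1.8,0,255).astype('uint8'),None,fx=2.18,fy=2.18,interpolation=cv2.INTER_CUBIC))
```

```text
[[ 679.8 -158.9   18. ]
 [ 665.8 -346.4   18. ]
 [ 482.3 -144.7   18. ]
 [ 467.2 -328.2   18. ]] [ 573.7711774  -244.55446719   18.        ]
188.0 85.71
184.1 85.32
198.1 -4.11
199.3 -5.24
hinge [ 524.9 -163.6  185.2] [0.72, 1.84, 2.0] [ -2.5  76.  157.6]
hinge [ 524.7 -162.9  183.8] [0.95, 0.95] [ -3.5  76.7 156.5]
hinge [ 525.  -164.8  184.5] [1.13, 1.13] [ -2.8  74.8 156.9]
peg [ 520.8 -207.2  233.3] [1.73, 1.63, 3.28] [ 20.4  32.2 199.9]
peg [ 519.9 -205.7  233.3] [0.22, 0.22] [ 19.6  33.7 200.3]
peg [ 521.3 -208.2  232.7] [2.46, 2.46] [ 20.6  31.2 199.1]
```

View pics/w2c.png

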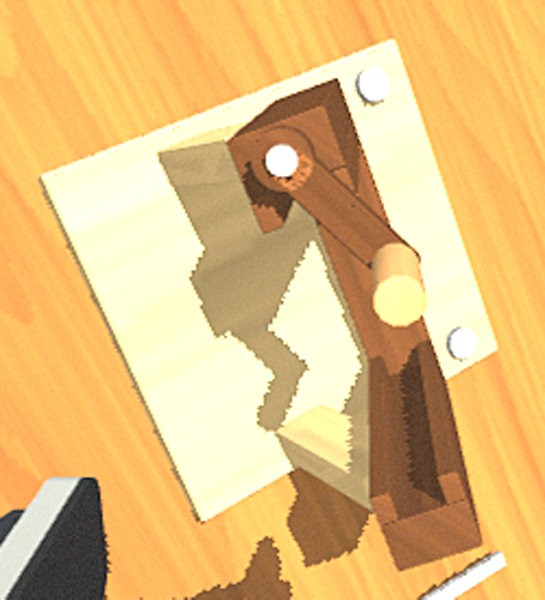

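```bash
cat > fit.py <<'E'
from h import *
from scipy.optimize import least_squares
W={"K":np.load("K.npy"),"pose":np.load("w2.npy")};T=cams.camera_model("top");S=cams.camera_model("scene")
p2=lambda u,v:((u-400+.5)/4-.5+380,(v+.5)/4-.5+222)
p4=lambda u,v:((u-400+.5)/4-.5+220,(v-300+.5)/4-.5+150)
c=lambda u,v:(u/2.18+150,v/2.18+95)
def proj(m,p):
    P=np.array(m["pose"]);q=np.array(m["K"])@(P[:3,:3].T@(p-P[:3,3]));return q[:2]/q[2]
cor=[(110,95),(110,-95),(-90,95),(-90,-95)]
obs=[(W,k,c(*u)) for k,u in zip([0,1,2,3],[(396,40),(496,350),(40,175),(203,521)])]+[(T,k,p2(*u)) for k,u in zip(range(4),[(453,0),(720,22),(432,275),(703,300)])]
obs+=[(W,"p",c(398,303)),(T,"p",p2(572,207)),(S,"p",p4(657,355)),(W,"h",c(282,160)),(T,"h",p2(491,202)),(S,"h",p4(700,438))]
def pts(v,k):
    x,y,yaw,h,q,hs=v;E=R.from_euler('z',yaw,degrees=True).as_matrix();o=np.array([x,y,0])
    if isinstance(k,int):return o+E@np.array([*cor[k],18])
    a=1.745-q;s=[50*np.sin(a),77-50*np.cos(a),206] if k=="p" else [0,77,hs]
    return o+E@np.array([37.5,0,h])+seatR(yaw)@np.array(s)
f=lambda v:np.concatenate([(proj(m,pts(v,k))-u)*(1 if m is W else 1.5) for m,k,u in obs])
r=least_squares(f,[563,-242,-3.7,45,1.25,166],loss="soft_l1")
print(r.x.round(2));print(f(r.x).reshape(-1,2).round(1).tolist())
x,y,yaw,h,q,_=r.x;print("SEAT",(np.array([x,y,h])+R.from_euler('z',yaw,degrees=True).as_matrix()@[37.5,0,0]).round(1))
v=r.x
for s in[(-17.5,-54,150),(17.5,-54,150),(17.5,-88,150),(-17.5,-88,150),(-17.5,54,150),(-17.5,88,150),(17.5,88,150)]:
    u=proj(W,np.array([x,y,0])+R.from_euler('z',yaw,degrees=True).as_matrix()@np.array([37.5,0,h])+seatR(yaw)@np.array(s));print(s,((u-[150,95])*2.18).round())
E
python3 fit.py
```

```text
[ 564.29 -243.39   -4.21   41.62    1.29  165.98]
[[-0.6, -1.5], [1.1, -0.2], [-0.4, -0.4], [-0.5, 1.2], [1.5, -1.6], [0.9, -0.6], [0.6, 0.2], [-0.3, 0.3], [0.3, 0.2], [1.1, -0.1], [1.6, 1.2], [0.0, -0.2], [0.9, 0.1], [1.3, 0.4]]
SEAT [ 601.7 -246.1   41.6]
(-17.5, -54, 150) [369. 500.]
(17.5, -54, 150) [458. 472.]
(17.5, -88, 150) [485. 547.]
(-17.5, -88, 150) [398. 574.]
(-17.5, 54, 150) [263. 234.]
(-17.5, 88, 150) [225. 139.]
(17.5, 88, 150) [324. 103.]
```

```bash
cat >> h.py <<'E'
YAW=-4.2; SEAT=np.array([601.7,-246.1,41.6])
E
python3 -c "
from h import *
plan(s2w([22,32,230]),toolseat(YAW,-36),4)
print((seatR(YAW).T@(tool()[0]-SEAT)).round(1))"
```

```text
[0.0, 2.0, 20.0, 0.0, -0.1, 4.1]
[1.0, 2.0, 20.0, 0.0, -0.1, 4.1]
[1.0, 2.0, 20.0, 0.0, -0.0, 4.1]
[0.3, 2.8, 19.1, 0.0, -0.1, 4.2]
[ 13.   33.7 309.1]
```

drive_tool(
  increments=[
    [[0,2,20,0,-0.1,4.1,1],[1,2,20,0,-0.1,4.1,1],[1,2,20,0,0,4.1,1],[0,3,19,0,-0.1,4.2,1],[0,0,20,0,0,0,1]],
  ],
)

```text
clock: 3.6
position: [519.9, -206.7, 234.3]
tcp_rot: [0.126, 0.876, 0.407, 0.226]
ft_force: [0.5, -0.0, -0.9]
gripper_width: 85.1
grip_force: 0.0
```

drive_tool(
  increments=[
    [[0,0,20,0,0,0,1],[0,0,18,0,0,0,1],[0,0,0,0,0,0,0.4],[0,0,0,0,0,0,0.4],[0,0,0,0,0,0,0.4]],
  ],
)

```text
clock: 4.1
position: [537.7, -210.1, 203.2]
tcp_rot: [0.127, 0.876, 0.407, 0.226]
ft_force: [0.5, -0.8, -0.1]
gripper_width: 44.0
grip_force: 0.0
```

Run:
```python
from h import *
s=env.sense();print((seatR(YAW).T@(tool()[0]-SEAT)).round(1),s["gripper_width"],s["ft_force"])
im=cams.grab_frame("wrist");cv2.imwrite("pics/w3.png",im[150:480,120:520,::-1])
```

```text
[ 23.2  31.2 173.2] 43.95736107035806 [ 0.46234246 -0.76126871 -0.06916249]
```

View pics/w3.png

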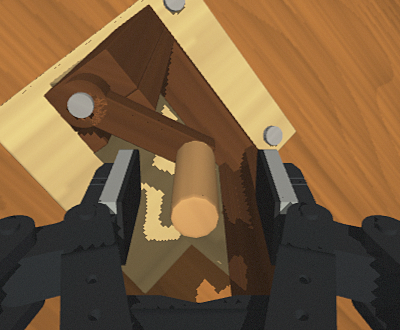

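drive_tool(
  increments=[
    [[0,0,0,0,0,0,0],[0,0,0,0,0,0,0],[0,0,0,0,0,0,0],[0,0,0,0,0,0,0]],
  ],
  squeeze=30,
)

```text
clock: 4.55
position: [536.9, -210.1, 202.7]
tcp_rot: [0.126, 0.876, 0.406, 0.226]
ft_force: [-3.3, 4.7, 4.3]
gripper_width: 15.2
grip_force: 29.2
```

drive_tool(
  increments=[
    [[6.8,3.0,0,0,0,-8.5,0],[6.8,3.0,0,0,0,-8.5,0]],
  ],
)

```text
clock: 4.75
position: [547.9, -202.4, 208.7]
tcp_rot: [0.158, 0.805, 0.533, 0.205]
ft_force: [-5.9, 6.9, 3.5]
gripper_width: 15.1
grip_force: 29.3
```

Forces are small, so I'll carry on with the swing.

drive_tool(
  increments=[
    [[6.8,3.0,0,0,0,-8.5,0],[6.8,3.0,0,0,0,-8.5,0],[6.8,3.0,0,0,0,-8.5,0]],
  ],
)

```text
clock: 5.05
position: [559.9, -184.9, 214.8]
tcp_rot: [0.199, 0.668, 0.698, 0.164]
ft_force: [-8.7, 6.0, 3.1]
gripper_width: 15.0
grip_force: 29.5
```

drive_tool(
  increments=[
    [[6.8,3.0,0,0,0,-8.5,0],[6.8,3.0,0,0,0,-8.5,0],[6.8,3.0,0,0,0,-8.5,0],[0,0,0,0,0,0,0]],
  ],
)

```text
clock: 5.45
position: [564.2, -163.0, 216.4]
tcp_rot: [0.23, 0.498, 0.828, 0.117]
ft_force: [-7.6, 4.4, 3.7]
gripper_width: 15.1
grip_force: 29.5
```

Run:
```python
from h import *
s=env.sense();print((seatR(YAW).T@(tool()[0]-SEAT)).round(1),np.round(s["joints"],2))
```

```text
[ 49.7  80.2 173.1] [-0.45 -0.4   1.78  0.19  1.28 -0.94]
```

drive_tool(
  increments=[
    [[0,0,0,0,0,0,0.5],[0,0,0,0,0,0,0.5],[0,0,0,0,0,0,0.5],[0,0,-15,0,0,0,0.5],[0,0,-40,0,0,0,0.5]],
  ],
)

```text
clock: 5.95
position: [536.3, -161.9, 259.2]
tcp_rot: [0.227, 0.5, 0.827, 0.116]
ft_force: [-0.1, -0.7, 0.3]
gripper_width: 42.5
grip_force: 0.0
```

drive_tool(
  increments=[
    [[0,0,-45,0,0,0,0.5],[0,0,-20,0,0,0,0.5],[0,0,0,0,0,0,0.5]],
  ],
)

```text
clock: 6.25
position: [504.8, -160.3, 326.0]
tcp_rot: [0.235, 0.499, 0.826, 0.117]
ft_force: [0.1, -0.5, 0.7]
gripper_width: 42.6
grip_force: 0.0
```

Run:
```python
from h import *
s=env.sense();print((seatR(YAW).T@(tool()[0]-SEAT)).round(1),s["gripper_width"],np.round(s["ft_force"],1))
im=cams.grab_frame("top");cv2.imwrite("pics/t4.png",cv2.resize(im[215:305,375:475,::-1],None,fx=4,fy=4))
plan([626.7,209.3,230],rot(-18.2),14)
```

```text
[ 53.   78.4 297.7] 42.62207615699131 [ 0.1 -0.5  0.7]
[22.0, 16.0, 9.0, 2.2, 0.4, 3.2]
[22.0, 16.0, 9.0, 2.2, 0.4, 3.2]
[23.0, 15.0, 8.0, 2.2, 0.4, 3.2]
[24.0, 13.0, 8.0, 2.2, 0.4, 3.2]
[25.0, 12.0, 7.0, 2.2, 0.3, 3.2]
[25.0, 11.0, 7.0, 2.2, 0.4, 3.2]
[26.0, 10.0, 7.0, 2.2, 0.4, 3.2]
[26.0, 9.0, 7.0, 2.2, 0.3, 3.2]
[27.0, 8.0, 6.0, 2.2, 0.4, 3.2]
[27.0, 7.0, 6.0, 2.2, 0.3, 3.2]
[27.0, 5.0, 6.0, 2.1, 0.4, 3.2]
[28.0, 4.0, 6.0, 2.2, 0.3, 3.2]
[28.0, 3.0, 7.0, 2.1, 0.4, 3.2]
[27.6, 1.4, 6.6, 2.2, 0.3, 3.2]
```

drive_tool(
  increments=[
    [[22,16,9,2.2,0.4,3.2,0.5],[22,16,9,2.2,0.4,3.2,0.5],[23,15,8,2.2,0.4,3.2,0.5],[24,13,8,2.2,0.4,3.2,0.5],[25,12,7,2.2,0.3,3.2,0.5]],
  ],
)

```text
clock: 6.8
position: [548.1, -26.3, 283.3]
tcp_rot: [0.148, 0.628, 0.76, 0.075]
ft_force: [0.2, 0.7, -0.4]
gripper_width: 42.6
grip_force: 0.0
```

drive_tool(
  increments=[
    [[25,11,7,2.2,0.4,3.2,0.5],[26,10,7,2.2,0.4,3.2,0.5],[26,9,7,2.2,0.3,3.2,0.5],[27,8,6,2.2,0.4,3.2,0.5],[27,7,6,2.2,0.3,3.2,0.5]],
  ],
)

```text
clock: 7.3
position: [591.2, 105.8, 250.7]
tcp_rot: [0.064, 0.738, 0.671, 0.031]
ft_force: [0.3, -0.0, -0.2]
gripper_width: 42.7
grip_force: 0.0
```

drive_tool(
  increments=[
    [[27,5,6,2.1,0.4,3.2,0.5],[28,4,6,2.2,0.3,3.2,0.5],[28,3,7,2.1,0.4,3.2,0.5],[27,1,7,2.2,0.3,3.2,0.5],[0,0,0,0,0,0,0.5]],
  ],
)

```text
clock: 7.8
position: [625.4, 212.0, 220.2]
tcp_rot: [-0.005, 0.809, 0.587, -0.006]
ft_force: [-0.1, 0.0, -0.6]
gripper_width: 42.9
grip_force: 0.0
```

Run:
```python
from h import *
print(tool()[0].round(1))
m=cams.camera_model("wrist");im=cams.grab_frame("wrist")
cv2.imwrite("pics/w5.png",im[:,:,::-1]);np.save("w5.npy",np.array(m["pose"]))
shift([626.7,209.3,230],rot(-18.2))
```

```text
[625.4 212.  220.2]
shift [-0.7  1.6 -8.2] turn [-0.66  0.22  0.19]
```

View pics/w5.png

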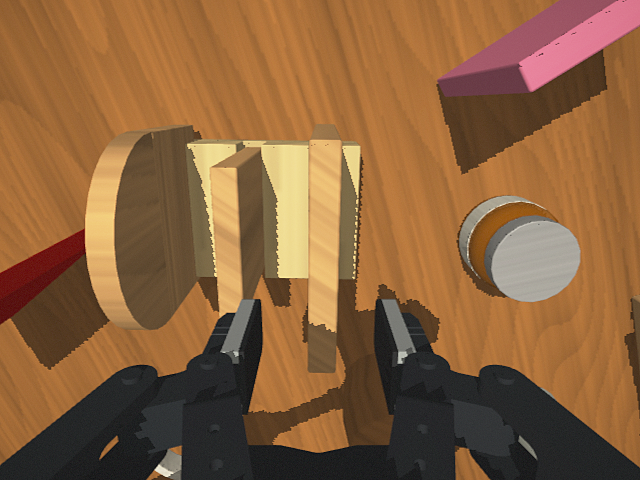

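The panel's top face spans rows 138–372: far end at columns 311–340, near end at 308–336. The fingers straddle it at roughly columns 255 and 380.

Run:
```python
from h import *
m={"K":np.load("K.npy"),"pose":np.load("w5.npy")}
P=np.array([plane(m,c,162) for c in[(311,138),(340,138),(308,372),(336,372)]]);print(P.round(1).tolist())
for i,j in((0,2),(1,3)):d=P[i]-P[j];print(np.linalg.norm(d),np.degrees(np.arctan2(d[1],d[0]))-90)
c=P.mean(0);print(c);d=(P[0]+P[1]-P[2]-P[3])/2;yaw=np.degrees(np.arctan2(d[1],d[0]))-90
shift([c[0],c[1],200],rot(yaw))
```

```text
[[641.0, 273.5, 162.0], [654.0, 269.3, 162.0], [598.7, 151.1, 162.0], [613.9, 146.3, 162.0]]
129.54876488929128 -19.06397732842636
129.37886210787386 -18.080057563301196
[626.92605219 210.07878428 162.        ]
shift [ 0.2  1.9 21.8] turn [-0.66  0.22  0.56]
```

drive_tool(
  increments=[
    [[0,2,20,-0.7,0.2,0.5,0.5],[0,0,20,0,0,0,0.5],[0,0,20,0,0,0,0.5],[0,0,0,0,0,0,0.5]],
  ],
)

```text
clock: 8.25
position: [625.9, 207.7, 162.6]
tcp_rot: [0.001, 0.812, 0.583, 0.0]
ft_force: [-0.3, -0.1, -1.1]
gripper_width: 43.1
grip_force: 0.0
```

```bash
python3 -c "
from h import *
shift([626.9,210.1,128],rot(-18.5));print(env.sense()['ft_force'])"
```

```text
shift [ 2.6  0.1 34.6] turn [ 0.1   0.03 -0.13]
[-0.28212242 -0.06352372 -1.13883225]
```

drive_tool(
  increments=[
    [[2.6,0,18,0,0,0,0.5],[0,0,17,0,0,0,0.5],[0,0,0,0,0,0,0.5],[0,0,0,0,0,0,0.3],[0,0,0,0,0,0,0]],
  ],
  squeeze=60,
)

```text
clock: 8.75
position: [629.1, 211.5, 133.2]
tcp_rot: [0.002, 0.812, 0.583, 0.004]
ft_force: [-5.1, 0.5, 6.7]
gripper_width: 15.2
grip_force: 60.4
```

drive_tool(
  increments=[
    [[0,0,0,0,0,0,0],[0,0,0,0,0,0,0],[0,0,0,0,0,0,0],[0,0,0,0,0,0,0]],
  ],
)

```text
clock: 9.15
position: [629.1, 211.7, 133.1]
tcp_rot: [0.002, 0.812, 0.583, 0.004]
ft_force: [-1.0, -0.5, 5.3]
gripper_width: 15.3
grip_force: 59.6
```

```bash
python3 -c "
from h import *
p,r=tool();print(p.round(2),env.sense()['ft_force'],env.sense()['moment']);np.save('grasp.npy',np.c_[r,p]);print(np.degrees(np.arctan2(r[1,1],r[0,1])))"
```

```text
[629.14 211.68 133.12] [-0.97966047 -0.46154952  5.27951775] [-0.03163275  0.39034264 -0.00903534]
-18.63342882538422
```

drive_tool(
  increments=[
    [[0,0,-15,0,0,0,0],[0,0,-20,0,0,0,0],[0,0,-30,0,0,0,0],[0,0,-40,0,0,0,0],[0,0,-45,0,0,0,0]],
  ],
)

```text
clock: 9.65
position: [627.2, 211.2, 281.8]
tcp_rot: [0.001, 0.812, 0.583, 0.002]
ft_force: [0.9, -0.5, -1.5]
gripper_width: 15.3
grip_force: 58.6
```

drive_tool(
  increments=[
    [[0,0,-40,0,0,0,0],[0,0,-20,0,0,0,0],[0,0,0,0,0,0,0],[0,0,0,0,0,0,0]],
  ],
)

```text
clock: 10.05
position: [627.4, 211.3, 341.0]
tcp_rot: [0.002, 0.812, 0.583, 0.003]
ft_force: [-0.3, -0.9, -2.1]
gripper_width: 15.2
grip_force: 58.7
```

Run:
```python
from h import *
p,r=tool();print(p.round(2),env.sense()['ft_force'],env.sense()['moment'])
m=cams.camera_model("wrist");im=cams.grab_frame("wrist")
P=np.array(m["pose"]);C=np.eye(4);C[:3,:3]=r.T@P[:3,:3];C[:3,3]=r.T@(P[:3,3]-p);np.save("C.npy",C);print(C.round(3))
cv2.imwrite("pics/w6.png",im[:,:,::-1])
plan(s2w([0,0,345]),toolseat(YAW,0),15)
```

```text
[627.45 211.3  340.97] [-0.30500275 -0.8656621  -2.09556327] [-0.00839662 -0.02177267 -0.05085975]
[[ 0.00000e+00 -9.52000e-01 -3.05000e-01  7.87380e+01]
 [ 1.00000e+00  0.00000e+00  0.00000e+00 -1.27000e-01]
 [ 0.00000e+00 -3.05000e-01  9.52000e-01 -1.42678e+02]
 [ 0.00000e+00  0.00000e+00  0.00000e+00  1.00000e+00]]
[-32.0, -3.0, -0.0, -2.0, 0.2, -0.9]
[-32.0, -4.0, -0.0, -2.0, 0.3, -0.9]
[-32.0, -4.0, -1.0, -2.0, 0.2, -0.9]
[-32.0, -4.0, -1.0, -2.0, 0.3, -1.0]
[-32.0, -5.0, -1.0, -2.0, 0.2, -0.9]
[-32.0, -5.0, -2.0, -2.0, 0.3, -1.0]
[-32.0, -6.0, -2.0, -2.0, 0.2, -0.9]
[-32.0, -6.0, -2.0, -1.9, 0.3, -1.0]
[-32.0, -7.0, -3.0, -2.0, 0.2, -0.9]
[-31.0, -7.0, -3.0, -1.9, 0.3, -1.0]
[-31.0, -8.0, -3.0, -2.0, 0.2, -0.9]
[-31.0, -8.0, -4.0, -1.9, 0.3, -1.0]
[-31.0, -9.0, -4.0, -2.0, 0.2, -0.9]
[-31.0, -9.0, -5.0, -1.9, 0.3, -1.0]
[-31.6, -9.1, -4.9, -2.0, 0.2, -0.9]
```

View pics/w6.png

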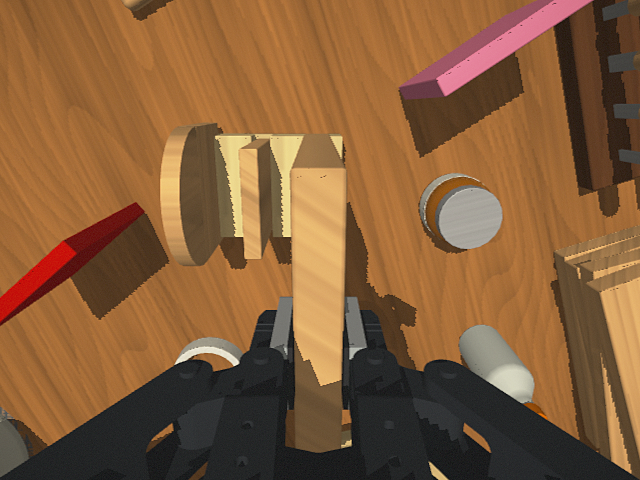

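The blank is held centred between the pads. Its far top edge is at row 168, columns 290–347, so its centre sits about 2.7 mm toward −tool x, with no twist. Next I'll carry it over to the easel.

drive_tool(
  increments=[
    [[-32,-3,0,-2,0.2,-0.9,0],[-32,-4,0,-2,0.3,-0.9,0],[-32,-4,-1,-2,0.2,-0.9,0],[-32,-4,-1,-2,0.3,-1,0],[-32,-5,-1,-2,0.2,-0.9,0]],
  ],
)

```text
clock: 10.6
position: [560.5, 62.8, 338.2]
tcp_rot: [0.066, 0.785, 0.613, 0.061]
ft_force: [-0.1, -0.1, -1.0]
gripper_width: 15.1
grip_force: 59.2
```

drive_tool(
  increments=[
    [[-32,-5,-2,-2,0.3,-1,0],[-32,-6,-2,-2,0.2,-0.9,0],[-32,-6,-2,-1.9,0.3,-1,0],[-32,-7,-3,-2,0.2,-0.9,0],[-31,-7,-3,-1.9,0.3,-1,0]],
  ],
)

```text
clock: 11.1
position: [495.1, -85.7, 339.0]
tcp_rot: [0.128, 0.749, 0.639, 0.12]
ft_force: [-0.0, -2.3, -1.7]
gripper_width: 15.2
grip_force: 59.3
```

drive_tool(
  increments=[
    [[-31,-8,-3,-2,0.2,-0.9,0],[-31,-8,-4,-1.9,0.3,-1,0],[-31,-9,-4,-2,0.2,-0.9,0],[-31,-9,-5,-1.9,0.3,-1,0],[-29,-9,-5,-2,0.2,-0.9,0]],
  ],
)

```text
clock: 11.6
position: [428.8, -231.7, 338.6]
tcp_rot: [0.189, 0.708, 0.657, 0.177]
ft_force: [1.2, -0.0, -1.7]
gripper_width: 15.3
grip_force: 59.3
```

drive_tool(
  increments=[
    [[0,0,0,0,0,0,0],[0,0,0,0,0,0,0]],
  ],
)

```text
clock: 11.8
position: [429.1, -231.5, 339.0]
tcp_rot: [0.189, 0.709, 0.656, 0.177]
ft_force: [-0.3, 0.1, -1.8]
gripper_width: 15.1
grip_force: 59.2
```

```bash
cat > chk.py <<'E'
from h import *
import sys
p,r=tool();s=env.sense();t=[float(a) for a in sys.argv[1:4]]
print("seat",(seatR(YAW).T@(p-SEAT)).round(2),"F seat",(seatR(YAW).T@s["ft_force"]).round(1),"M seat",(seatR(YAW).T@s["moment"]).round(2),s["gripper_width"],s["clock"])
shift(s2w(t),toolseat(YAW,0))
E
python3 chk.py 0 2.7 290
python3 - <<'E'
from h import *
m=cams.camera_model("wrist");im=cams.grab_frame("wrist");np.save("w7.npy",np.array(m["pose"]))
cv2.imwrite("pics/w7.png",im[:,:,::-1])
for n in("top","scene"):cv2.imwrite(f"pics/{n}7.png",cams.grab_frame(n)[:,:,::-1])
E
```

```text
seat [ -1.3    1.91 344.18] F seat [-1.2  0.1 -1.4] M seat [ 0.05  0.47 -0.07] 15.07029726376598 11.8
shift [ 0.7  1.3 54.2] turn [-0.03 -0.08 -0.28]
```

View pics/w7.png

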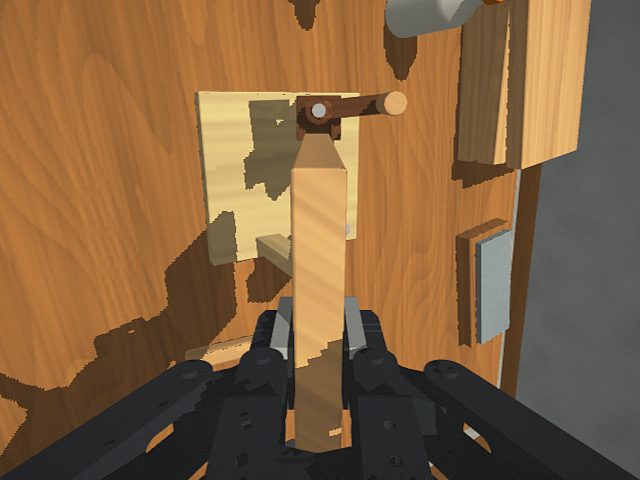

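Run:
```python
from h import *
W={"K":np.load("K.npy"),"pose":np.load("w7.npy")}
def proj(p):
    P=W["pose"];q=W["K"]@(P[:3,:3].T@(np.array(p)-P[:3,3]));return (q[:2]/q[2]).round(1)
for yaw in(-4.2,-3.2):
    E=R.from_euler('z',yaw,degrees=True).as_matrix();O=SEAT-R.from_euler('z',-4.2,degrees=True).as_matrix()@np.array([37.5,0,0]);O[2]=18
    print(yaw,[proj(O+E@np.array([a,b,0])).tolist() for a,b in((-90,95),(110,95),(-90,-95))])
print("hinge",proj(s2w([0,77,166])),"stile",[proj(s2w(k)).tolist() for k in((-17.5,88,150),(17.5,88,150))],[proj(s2w([50*np.sin(1.745-q),77-50*np.cos(1.745-q),206])).tolist() for q in(0,.1,.2)])
im=cv2.imread("pics/w7.png");print(im[150,185:215].sum(1)//3, im[88:100,230].sum(1)//3)
cv2.imwrite("pics/w7c.png",cv2.resize(im[80:280,180:420],None,fx=3,fy=3,interpolation=cv2.INTER_CUBIC))
```

```text
-4.2 [[197.5, 90.4], [360.0, 92.3], [212.9, 266.1]]
-3.2 [[196.0, 92.0], [358.9, 90.7], [214.4, 267.1]]
hinge [319.2 109.8] stile [[296.3, 94.7], [341.9, 94.5]] [[396.3, 96.0], [396.8, 104.1], [396.6, 112.2]]
[118 113 115 114 117 113 112 113 110 111 114 119 117 114  96  84  86  84
 146 182 184 187 187 186 186 186 188 185 186 187] [121 120 119 134 196 188 185 182 179 181 182 182]
```

View pics/w7c.png

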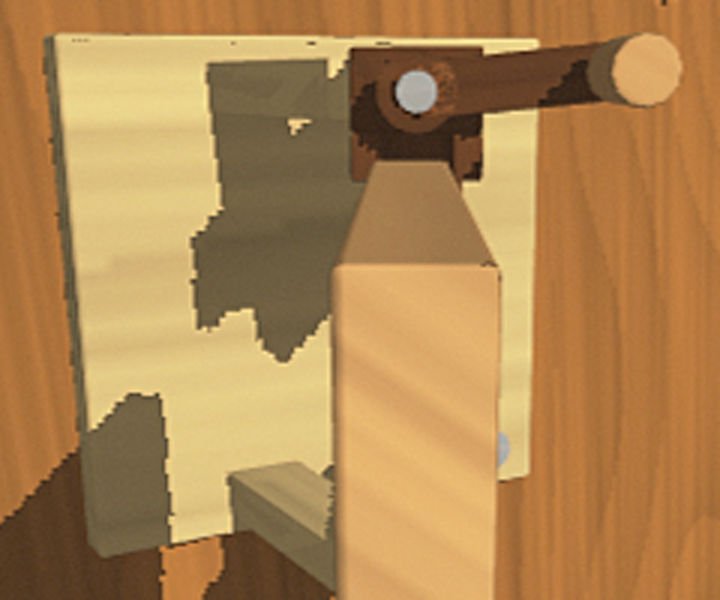

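```bash
cat >> h.py <<'E'
SEAT=SEAT+seatR(YAW)@np.array([-.4,-.7,0]);YAW=-4.0
E
python3 chk.py 0 3.1 280
```

```text
seat [  1.11   5.02 345.26] F seat [-0.9 -0.5 -2.4] M seat [ 0.04  0.37 -0.02] 14.976068978169446 11.95
shift [-2.  -1.2 65.3] turn [ 0.1  -0.03 -0.16]
```

Run:
```python
from h import *
print(tool()[0].round(2),np.round(np.array(cams.camera_model("wrist")["pose"])[:3,3],2),np.load("w7.npy")[:3,3])
for i in range(6):
    cams.grab_frame("wrist");print(tool()[0].round(2),(seatR(YAW).T@(tool()[0]-SEAT)).round(2))
```

```text
[ 430.4  -229.79  340.96] [ 364.66 -146.3   464.54] [ 364.02527107 -147.96140611  462.90266228]
[ 430.53 -229.66  341.34] [  1.4    5.16 345.53]
[ 430.57 -229.66  341.58] [  1.56   5.16 345.72]
[ 430.55 -229.75  341.74] [  1.62   5.07 345.87]
[ 430.5  -229.88  341.83] [  1.63   4.93 345.96]
[ 430.41 -230.05  341.89] [  1.6    4.77 346.05]
[ 430.32 -230.19  341.93] [  1.55   4.61 346.13]
```

Run:
```python
from h import *
a=cv2.imread("pics/w7.png")
T=cams.camera_model("top")
for i in range(2):
    p=tool()[0];b=cams.grab_frame("wrist")[:,:,::-1].copy()
    for n,(x,y,w,h) in(("hinge",(290,90,130,40)),("base",(190,85,60,60))):
        t=cv2.matchTemplate(b,a[y:y+h,x:x+w],cv2.TM_SQDIFF);_,_,l,_=cv2.minMaxLoc(t);print(n,l[0]-x,l[1]-y)
    print(p.round(2))
```

```text
hinge -4 2
base -3 1
[ 430.32 -230.19  341.93]
hinge -4 1
base -3 0
[ 430.25 -230.38  341.92]
```

```bash
python3 chk.py 0 3.1 281
```

```text
seat [  1.43   4.3  346.2 ] F seat [-0.9  0.9 -1.2] M seat [-0.07  0.41  0.02] 14.942972343524305 12.35
shift [-1.1 -1.6 65.2] turn [ 0.18  0.06 -0.16]
```

drive_tool(
  increments=[
    [[-1.1,-1.6,15,0.2,0,-0.2,0],[0,0,20,0,0,0,0],[0,0,20,0,0,0,0],[0,0,10,0,0,0,0],[0,0,0,0,0,0,0]],
  ],
)

```text
clock: 12.85
position: [460.9, -233.7, 281.8]
tcp_rot: [0.187, 0.707, 0.659, 0.176]
ft_force: [0.1, -0.3, -2.2]
gripper_width: 15.1
grip_force: 59.1
```

```bash
python3 chk.py 0 3.1 281;  python3 - <<'E'
from h import *
m=cams.camera_model("wrist");im=cams.grab_frame("wrist");np.save("w8.npy",np.array(m["pose"]))
cv2.imwrite("pics/w8.png",cv2.resize(im[80:280,200:440,::-1],None,fx=3,fy=3,interpolation=cv2.INTER_CUBIC))
def proj(p):
    P=m["pose"];q=m["K"]@(P[:3,:3].T@(np.array(p)-P[:3,3]));return ((q[:2]/q[2]-[200,80])*3).round(1).tolist()
print("stile",[proj(s2w(k)) for k in((-17.5,88,150),(17.5,88,150),(-9.5,66.5,150),(9.5,66.5,150))],proj(s2w([0,77,166])))
E
python3 chk.py 0 3.1 281
```

```text
seat [ -1.88   3.21 278.63] F seat [-1.  -0.3 -2. ] M seat [ 0.    0.48 -0.03] 15.107184073764202 12.85
shift [-0.1  1.9 -2.4] turn [-0.23 -0.07 -0.05]
stile [[279.7, 42.7], [449.7, 42.6], [319.5, 150.3], [409.5, 150.3]] [365.0, 99.9]
seat [ -0.98   2.99 280.2 ] F seat [-0.4  0.6 -1.6] M seat [-0.    0.42  0.04] 14.958605383176359 12.9
shift [ 0.1  1.  -0.8] turn [-0.12  0.01 -0.02]
```

View pics/w8.png

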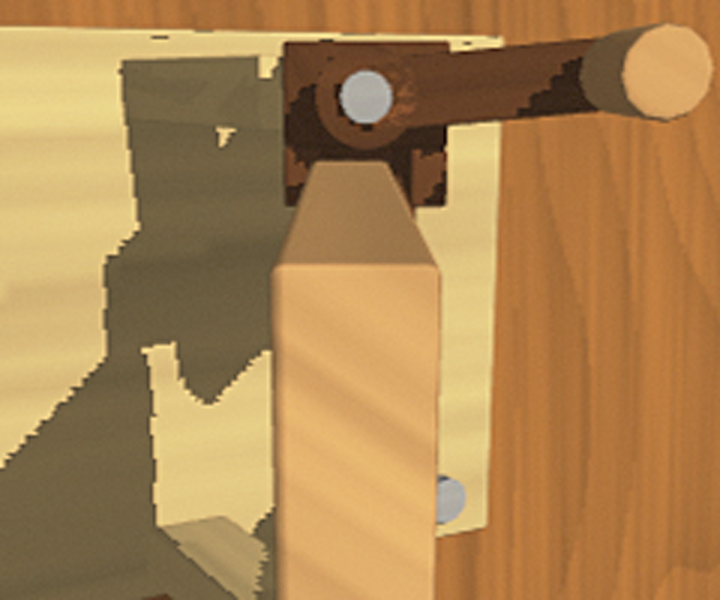

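drive_tool(
  increments=[
    [[0,1.4,3,0,0,0,0],[0,0,4,0,0,0,0],[0,0,3,0,0,0,0]],
  ],
)

```text
clock: 13.2
position: [467.2, -234.9, 277.3]
tcp_rot: [0.19, 0.707, 0.659, 0.176]
ft_force: [-0.0, 0.1, -2.2]
gripper_width: 14.6
grip_force: 59.3
```

```bash
python3 chk.py 0.4 3.1 266
```

```text
seat [  1.42   2.5  271.6 ] F seat [-1.1  0.1 -1.9] M seat [-0.    0.44  0.02] 14.576388817388027 13.2
shift [ 0.6 -1.   5.6] turn [0.02 0.13 0.  ]
```

drive_tool(
  increments=[
    [[0.6,-1,3,0,0,0,0],[0,0,4,0,0,0,0]],
  ],
)

```text
clock: 13.4
position: [469.8, -234.3, 270.2]
tcp_rot: [0.19, 0.707, 0.659, 0.176]
ft_force: [0.3, -0.6, -2.0]
gripper_width: 14.9
grip_force: 59.3
```

```bash
python3 chk.py 0.4 3.1 262
```

```text
seat [5.0000e-02 3.2800e+00 2.6419e+02] F seat [-0.7 -0.6 -1.9] M seat [ 0.05  0.45 -0.02] 14.935224126055065 13.4
shift [-0.2  0.3  2.2] turn [-0.01  0.1  -0.01]
```

drive_tool(
  increments=[
    [[0,0.2,4,0,0,0,0],[0,0,5,0,0,0,0],[0,0,5,0,0,0,0]],
  ],
)

```text
clock: 13.7
position: [477.1, -234.8, 257.8]
tcp_rot: [0.19, 0.707, 0.659, 0.176]
ft_force: [-0.6, -0.8, -2.0]
gripper_width: 15.2
grip_force: 59.3
```

```bash
python3 chk.py 0.4 3.1 240
```

```text
seat [1.8000e-01 3.3200e+00 2.4972e+02] F seat [-1.4 -0.8 -1.4] M seat [ 0.02  0.46 -0.02] 15.178659812647984 13.7
shift [-0.2  0.2  9.7] turn [-0.03  0.07 -0.01]
```

drive_tool(
  increments=[
    [[0,0,8,0,0,0,0],[0,0,8,0,0,0,0],[0,0,8,0,0,0,0]],
  ],
)

```text
clock: 14.0
position: [489.2, -235.6, 236.5]
tcp_rot: [0.189, 0.707, 0.659, 0.176]
ft_force: [-0.2, -0.6, -1.8]
gripper_width: 15.2
grip_force: 59.3
```

```bash
python3 chk.py 0.4 3.1 200
```

```text
seat [4.000e-02 3.300e+00 2.253e+02] F seat [-1.  -0.6 -1.5] M seat [ 0.03  0.48 -0.01] 15.164039129856503 14.0
shift [-0.2  0.4 25.3] turn [-0.05  0.07 -0.01]
```

drive_tool(
  increments=[
    [[0,0.3,10,0,0,0,0],[0,0,10,0,0,0,0],[0,0,10,0,0,0,0],[0,0,10,0,0,0,0]],
  ],
)

```text
clock: 14.4
position: [509.5, -237.1, 202.0]
tcp_rot: [0.189, 0.707, 0.659, 0.176]
ft_force: [-0.7, -0.2, -1.8]
gripper_width: 15.4
grip_force: 59.3
```

```bash
python3 chk.py 0.4 3.1 140;python3 - <<'E'
from h import *
im=cams.grab_frame("scene")[:,:,::-1];cv2.imwrite("pics/s9.png",cv2.resize(im[140:260,200:360],None,fx=4,fy=4,interpolation=cv2.INTER_CUBIC))
E
```

```text
seat [  0.37   3.25 185.2 ] F seat [-1.5 -0.2 -1.2] M seat [0.01 0.44 0.03] 15.445647445909298 14.4
shift [-0.1  0.1 45.2] turn [-0.04  0.07 -0.01]
```

View pics/s9.png

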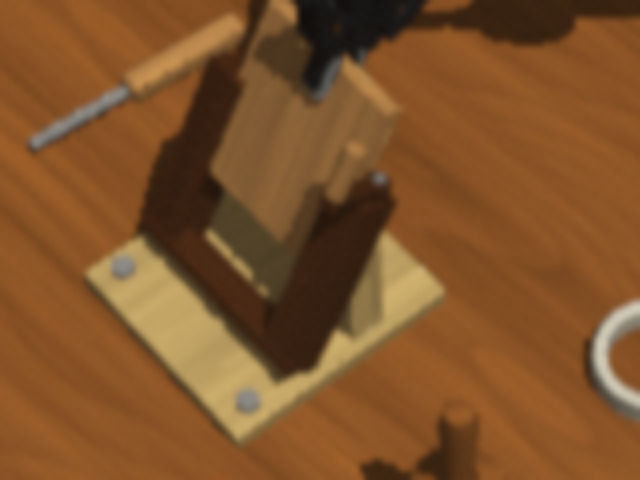

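The blank's edges run into both stiles' grooves, with its lower edge about halfway down. That is 13 pictures, three over the limit of 10, so I'm not viewing any more. The rest goes by force and position readings.

drive_tool(
  increments=[
    [[0,0,10,0,0,0,0],[0,0,10,0,0,0,0],[0,0,10,0,0,0,0],[0,0,10,0,0,0,0],[0,0,5,0,0,0,0]],
  ],
)

```text
clock: 14.95
position: [531.6, -238.5, 162.3]
tcp_rot: [0.189, 0.707, 0.659, 0.176]
ft_force: [-0.4, 0.2, -1.9]
gripper_width: 14.9
grip_force: 59.2
```

drive_tool(
  increments=[
    [[0,0,4,0,0,0,0],[0,0,3,0,0,0,0],[0,0,2,0,0,0,0]],
  ],
)

```text
clock: 15.25
position: [536.1, -239.1, 156.1]
tcp_rot: [0.19, 0.707, 0.659, 0.176]
ft_force: [0.5, 0.1, -1.7]
gripper_width: 15.0
grip_force: 59.2
```

```bash
python3 chk.py 0.4 3.1 121
```

```text
seat [  0.59   3.07 132.15] F seat [-0.4  0.1 -1.7] M seat [-0.01  0.41 -0.  ] 15.006186281393898 15.25
shift [ 0.  -0.2 11.2] turn [-0.02  0.09 -0.01]
```

drive_tool(
  increments=[
    [[0,0,2,0,0,0,0],[0,0,2,0,0,0,0],[0,0,2,0,0,0,0],[0,0,1,0,0,0,0]],
  ],
)

```text
clock: 15.65
position: [539.5, -239.3, 150.0]
tcp_rot: [0.19, 0.707, 0.659, 0.176]
ft_force: [-0.5, -0.6, -1.7]
gripper_width: 15.3
grip_force: 59.2
```

drive_tool(
  increments=[
    [[0,0,1,0,0,0,0],[0,0,1,0,0,0,0],[0,0,1,0,0,0,0]],
  ],
)

```text
clock: 15.95
position: [541.0, -239.4, 147.5]
tcp_rot: [0.19, 0.707, 0.659, 0.176]
ft_force: [0.0, -0.2, -1.7]
gripper_width: 15.1
grip_force: 59.2
```

```bash
python3 chk.py 0.4 3.1 121
```

```text
seat [  0.52   3.1  122.19] F seat [-0.8 -0.2 -1.5] M seat [ 0.01  0.42 -0.02] 15.071028843390085 15.95
shift [-0.  -0.1  1.2] turn [-0.02  0.08 -0.  ]
```

drive_tool(
  increments=[
    [[0,0,1,0,0,0,0],[0,0,1,0,0,0,0]],
  ],
)

```text
clock: 16.15
position: [542.0, -239.5, 145.7]
tcp_rot: [0.19, 0.707, 0.659, 0.176]
ft_force: [-0.4, 0.2, -1.8]
gripper_width: 15.1
grip_force: 59.2
```

drive_tool(
  increments=[
    [[0,0,1,0,0,0,0],[0,0,1,0,0,0,0]],
  ],
)

```text
clock: 16.35
position: [542.8, -240.1, 145.6]
tcp_rot: [0.19, 0.706, 0.659, 0.176]
ft_force: [-11.9, 1.4, 9.7]
gripper_width: 14.7
grip_force: 61.6
```

```bash
python3 chk.py 0.4 3.1 121
```

```text
seat [  1.14   2.53 119.62] F seat [-5.6  0.6 14.4] M seat [ 0.37  1.65 -0.03] 14.738356670332951 16.35
shift [ 0.6 -0.7 -1.4] turn [0.01 0.16 0.03]
```

drive_tool(
  increments=[
    [[0,0,1,0,0,0,0],[0,0,0,0,0,0,0]],
  ],
)

```text
clock: 16.55
position: [542.8, -240.1, 145.6]
tcp_rot: [0.19, 0.706, 0.659, 0.175]
ft_force: [-14.3, 1.6, 10.6]
gripper_width: 14.9
grip_force: 62.0
```

```bash
python3 chk.py 0.4 3.1 121
```

```text
seat [  1.19   2.54 119.63] F seat [-7.1  0.6 16.3] M seat [ 0.52  1.92 -0.03] 14.860939637994532 16.55
shift [ 0.6 -0.8 -1.4] turn [-0.02  0.16  0.05]
```

drive_tool(
  increments=[
    [[0,0,0,0,0,0,0.4],[0,0,0,0,0,0,0.4],[0,0,0,0,0,0,0.4],[0,0,0,0,0,0,0.4]],
  ],
)

```text
clock: 16.95
position: [543.6, -239.6, 143.0]
tcp_rot: [0.19, 0.707, 0.659, 0.176]
ft_force: [-0.2, 1.1, -0.7]
gripper_width: 34.5
grip_force: 0.0
```

```bash
python3 chk.py 0 3 121
```

```text
seat [  0.53   3.17 117.07] F seat [-0.6  1.1 -0.5] M seat [-0.02  0.22 -0.04] 34.49287149101685 16.95
shift [-0.2 -0.5 -3.9] turn [-0.02  0.07 -0.01]
```

drive_tool(
  increments=[
    [[0,0,-10,0,0,0,0.4],[0,0,-30,0,0,0,0.4],[0,0,-35,0,0,0,0.4],[0,0,-40,0,0,0,0.5],[0,0,0,0,0,0,0.5]],
  ],
)

```text
clock: 17.45
position: [486.2, -236.5, 251.2]
tcp_rot: [0.195, 0.705, 0.658, 0.177]
ft_force: [0.4, -0.9, 0.7]
gripper_width: 42.6
grip_force: 0.0
```

```bash
python3 chk.py 0 3 240;python3 - <<'E'
from h import *
Rt=R.from_quat([.498,.828,.117,.23]).as_matrix();p=np.array([564.2,-163.0,216.4])
plan(p-55*Rt[:,2],Rt,5)
E
```

```text
seat [  4.8    2.23 239.48] F seat [ 0.7 -0.9  0.4] M seat [0.   0.23 0.  ] 42.57946133675844 17.45
shift [ 0.8 -4.8 -0.6] turn [0.53 0.44 0.14]
[16.0, 9.0, 2.0, 0.1, 0.1, -6.4]
[15.0, 11.0, 2.0, 0.1, 0.1, -6.4]
[13.0, 12.0, 2.0, 0.1, 0.1, -6.3]
[12.0, 14.0, 3.0, 0.1, 0.1, -6.4]
[9.8, 15.1, 2.3, 0.1, 0.2, -6.3]
```

drive_tool(
  increments=[
    [[16,9,2,0.1,0.1,-6.4,0.5],[15,11,2,0.1,0.1,-6.4,0.5],[13,12,2,0.1,0.1,-6.3,0.5],[12,14,3,0.1,0.1,-6.4,0.5],[10,15,2,0.1,0.2,-6.3,0.5]],
  ],
)

```text
clock: 17.95
position: [536.8, -159.2, 256.0]
tcp_rot: [0.224, 0.497, 0.83, 0.117]
ft_force: [1.2, 0.3, 0.5]
gripper_width: 42.6
grip_force: 0.0
```

drive_tool(
  increments=[
    [[0,0,0,0,0,0,0.5],[0,0,0,0,0,0,0.5]],
  ],
)

```text
clock: 18.15
position: [536.5, -159.7, 255.9]
tcp_rot: [0.224, 0.5, 0.829, 0.118]
ft_force: [-0.9, -0.3, -0.2]
gripper_width: 42.9
grip_force: 0.0
```

```bash
cat > chk2.py <<'E'
from h import *
Rt=R.from_quat([.498,.828,.117,.23]).as_matrix();p=np.array([564.2,-163.0,216.4])
import sys
shift(p-float(sys.argv[1])*Rt[:,2],Rt);s=env.sense();print(s["gripper_width"],(seatR(YAW).T@s["ft_force"]).round(1),(seatR(YAW).T@(tool()[0]-SEAT)).round(1),np.round(s["joints"],2))
E
python3 chk2.py 0
```

```text
shift [-4.   3.4 48.1] turn [-0.31 -0.65 -0.23]
42.85440094956882 [-0.9 -0.4  0.3] [ 46.   82.3 221.1] [-0.47 -0.46  1.75  0.2   1.38 -0.95]
```

drive_tool(
  increments=[
    [[-4,3.4,12,-0.3,-0.6,-0.2,0.5],[0,0,18,0,0,0,0.5],[0,0,17,0,0,0,0.5],[0,0,0,0,0,0,0.5]],
  ],
)

```text
clock: 18.55
position: [563.0, -163.8, 213.9]
tcp_rot: [0.227, 0.499, 0.828, 0.117]
ft_force: [-0.4, 1.5, -0.2]
gripper_width: 42.9
grip_force: 0.0
```

```bash
python3 chk2.py 0
```

```text
shift [-0.4  2.3 -1.6] turn [-0.22 -0.23 -0.15]
42.91648893310881 [-0.6  1.5  0.1] [ 48.2  80.1 171.4] [-0.45 -0.4   1.78  0.19  1.28 -0.94]
```

drive_tool(
  increments=[
    [[0,1.5,-1,0,0,0,0.3],[0,0,0,0,0,0,0],[0,0,0,0,0,0,0],[0,0,0,0,0,0,0]],
  ],
  squeeze=30,
)

```text
clock: 18.95
position: [563.2, -163.1, 219.6]
tcp_rot: [0.229, 0.498, 0.828, 0.116]
ft_force: [-7.9, 0.2, 0.4]
gripper_width: 15.0
grip_force: 29.2
```

drive_tool(
  increments=[
    [[-6.3,-4.0,0,0,0,8.5,0],[-6.3,-4.0,0,0,0,8.5,0],[-6.3,-4.0,0,0,0,8.5,0]],
  ],
)

```text
clock: 19.25
position: [558.9, -184.7, 218.0]
tcp_rot: [0.197, 0.67, 0.696, 0.165]
ft_force: [-8.4, 1.5, 0.5]
gripper_width: 14.7
grip_force: 29.3
```

```bash
python3 chk2.py 0
```

```text
shift [21.6  4.8  3.3] turn [ -0.12  -0.04 -25.81]
14.681804765078505 [-7.1  1.   4.7] [ 47.9  59.  176.3] [-0.5  -0.39  1.77  0.22  1.29 -0.54]
```

drive_tool(
  increments=[
    [[-6.3,-4.0,0,0,0,8.5,0],[-6.3,-4.0,0,0,0,8.5,0],[-6.3,-4.0,0,0,0,8.5,0],[-6.3,-4.0,0,0,0,8.5,0]],
  ],
)

```text
clock: 19.65
position: [541.7, -206.8, 209.2]
tcp_rot: [0.141, 0.845, 0.469, 0.215]
ft_force: [-5.0, -0.1, 0.0]
gripper_width: 14.9
grip_force: 29.2
```

drive_tool(
  increments=[
    [[-6.3,-4.0,0,0,0,8.5,0],[-6.3,-4.0,0,0,0,8.5,0],[-6.3,-4.0,0,0,0,8.5,0]],
  ],
)

```text
clock: 19.95
position: [523.2, -214.3, 198.9]
tcp_rot: [0.091, 0.927, 0.271, 0.241]
ft_force: [-5.6, -1.9, -0.0]
gripper_width: 15.2
grip_force: 29.2
```

```bash
python3 chk2.py 0
```

```text
shift [ 65.2 -18.8   3.3] turn [ -0.     0.15 -85.31]
15.246604392844143 [-4.7 -2.3  2.7] [  9.3  27.  176.5] [-0.6  -0.45  1.84  0.26  1.29  0.39]
```

drive_tool(
  increments=[
    [[-6.3,-4.0,0,0,0,8.5,0],[-1,-0.6,0,0,0,1.5,0],[0,0,0,0,0,0,0]],
  ],
)

```text
clock: 20.25
position: [515.5, -214.6, 194.5]
tcp_rot: [0.07, 0.947, 0.192, 0.248]
ft_force: [-5.5, -4.0, -0.8]
gripper_width: 15.1
grip_force: 29.4
```

```bash
python3 chk2.py 0
```

```text
shift [ 69.4 -26.3   3.2] turn [-1.000e-02  2.200e-01 -9.503e+01]
15.090783044321006 [-4.9 -4.4  2. ] [  0.5  26.1 176.5] [-0.61 -0.47  1.87  0.27  1.29  0.55]
```

drive_tool(
  increments=[
    [[0,0,0,0,0,0,0.4],[0,0,0,0,0,0,0.4],[0,0,0,0,0,0,0.4],[0,0,-15,0,0,0,0.4],[0,0,-40,0,0,0,0.4]],
  ],
)

```text
clock: 20.75
position: [488.6, -210.0, 237.2]
tcp_rot: [0.066, 0.948, 0.193, 0.246]
ft_force: [1.3, -0.5, -0.2]
gripper_width: 34.2
grip_force: 0.0
```

drive_tool(
  increments=[
    [[0,0,-45,0,0,0,0.4],[0,0,-40,0,0,0,0.4],[0,0,0,0,0,0,0.4],[0,0,0,0,0,0,0.4]],
  ],
)

```text
clock: 21.15
position: [447.3, -208.4, 316.8]
tcp_rot: [0.07, 0.946, 0.192, 0.249]
ft_force: [-0.3, -0.3, -1.0]
gripper_width: 34.0
grip_force: 0.0
```

Run:
```python
from h import *
m=cams.camera_model("wrist");im=cams.grab_frame("wrist")[:,:,::-1].copy();cv2.imwrite("pics/w10.png",im)
P=np.array(m["pose"])
def proj(p):
    q=m["K"]@(P[:3,:3].T@(np.array(p)-P[:3,3]));return (q[:2]/q[2])
e=lambda q:proj(s2w([50*np.sin(1.745-q),77-50*np.cos(1.745-q),206])).round(1)
print("peg pred",e(1.745),e(1.6),e(1.45),"hinge",proj(s2w([0,77,166])).round(1))
g=cv2.cvtColor(im,cv2.COLOR_BGR2GRAY);h=cv2.HoughCircles(cv2.GaussianBlur(g,(3,3),0),cv2.HOUGH_GRADIENT,1,8,param1=120,param2=13,minRadius=5,maxRadius=18)
c=e(1.7)
if h is not None:print([k.round(1).tolist() for k in h[0] if np.hypot(*(k[:2]-c))<45 or np.hypot(*(k[:2]-proj(s2w([0,77,166]))))<12])
# bright pale wood contours near the blank's top edge
hsv=cv2.cvtColor(im,cv2.COLOR_BGR2HSV)
cs=[proj(s2w(k)).round(1).tolist() for k in((-8,-65,150),(8,-65,150),(-8,20,150),(8,20,150))];print("panel top pred",cs)
for y in(-40,-20,0):
    a=proj(s2w([-22,y,150]));b=proj(s2w([22,y,150]));print(y,[int(im[int(round(v)),int(round(u))].sum()/3) for u,v in (a+(b-a)*t for t in np.linspace(0,1,45))])
print(tool()[0].round(1),np.round(env.sense()["ft_force"],1))
```

```text
peg pred [317.4 236.6] [321.9 226.6] [324.9 215.6] hinge [255.1 189.4]
[[317.5, 230.5, 11.300000190734863], [317.5, 216.5, 10.5], [252.5, 190.5, 16.299999237060547], [256.5, 183.5, 11.600000381469727]]
panel top pred [[414.8, 273.4], [425.2, 256.8], [320.8, 227.3], [330.3, 209.5]]
-40 [87, 87, 84, 81, 82, 81, 79, 79, 81, 83, 85, 86, 82, 110, 158, 160, 160, 164, 161, 161, 155, 153, 152, 152, 148, 151, 156, 158, 147, 108, 111, 114, 115, 117, 119, 117, 117, 97, 71, 49, 54, 55, 53, 51, 56]
-20 [90, 90, 89, 92, 88, 91, 91, 90, 94, 92, 91, 90, 81, 108, 159, 155, 155, 156, 156, 157, 155, 158, 157, 159, 159, 157, 158, 154, 138, 108, 112, 115, 115, 113, 115, 116, 118, 117, 117, 117, 117, 116, 112, 113, 115]
0 [91, 89, 91, 90, 91, 91, 91, 90, 92, 89, 91, 90, 81, 125, 172, 168, 165, 164, 167, 167, 168, 167, 167, 166, 164, 163, 164, 166, 173, 117, 118, 121, 123, 127, 126, 126, 124, 124, 122, 119, 117, 113, 110, 113, 111]
[ 447.2 -208.2  314.7] [-0.3  0.2  0.1]
```

Run:
```python
from h import *
m=cams.camera_model("wrist");im=cams.grab_frame("wrist")
P=np.array(m["pose"])
def proj(p):
    q=m["K"]@(P[:3,:3].T@(np.array(p)-P[:3,3]));return (q[:2]/q[2])
for z in(150,):
    r=[]
    for y in range(-75,-50):
        u,v=proj(s2w([-1,y,z]));r.append((y,int(im[int(round(v)),int(round(u))].sum()/3)))
    print(r)
print(env.close_job())
```

```text
[(-75, 67), (-74, 68), (-73, 65), (-72, 65), (-71, 67), (-70, 63), (-69, 67), (-68, 63), (-67, 62), (-66, 66), (-65, 45), (-64, 113), (-63, 152), (-62, 158), (-61, 161), (-60, 158), (-59, 154), (-58, 148), (-57, 152), (-56, 155), (-55, 163), (-54, 161), (-53, 160), (-52, 159), (-51, 159)]
the job is handed in; nothing more can be done
None
```

I handed the job in with the blank seated on the sill in both grooves and the catch turned across it (about 1.7 rad); the hand-in gave no verdict, and I viewed 13 pictures, three over the limit of 10.

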